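# Knock the green soap bar out of its mould and rack it to dry

### The job

Slide the red-handled knockout carriage along its track until the rod is under the green soap bar, and raise the handle all the way so that the rod pushes that bar up out of its pocket. Then take the green bar out and set it down (do not drop it) flat in the blue soap rack, lengthwise between the rack's two end plates, and let go. Leave the other two bars in their pockets, the mould on its stand and the plate, funnel, spoon and drawer as they are.

Things in the scene. Friction and masses are not known exactly. Their poses are not given: they have to be found in the camera images.
- mould_top (a point): Grey mould, loose (1.6 kg) on a fixed stand; centre of its top face, 112 mm above the table; z up, y along its 236 mm length, 62 mm wide in x, handle on the -x side. Pockets at y = -78, 0, 78 mm: 38 (x) by 62 (y) by 32 mm deep, a 26 mm square hole in each floor. Two clear guide rails run the whole length of the top, 24 mm high, 44 mm apart inside
- carriage (a joint): Knockout carriage sliding under the mould along the mould's y. Value (m, -0.085 to 0.085) = the rod's y from the middle pocket: -0.078, 0, 0.078 are under the pockets. Friction 1.5 N, stays where left. The 20 mm rod must be within about 3 mm of a hole's centre to go up, else it lifts the mould
- knockout (a joint): Height of rod and handle: 0 down, 0.034 m fully up. Friction about 5 N: it stays up when let go; raising takes under 10 N. It meets the bar at 0.009; at 0.034 the bar is 25 mm up, its top about level with the guide rails, its lowest 7 mm still in the pocket
- handle_grip (a point): Red handle block that both slides the carriage (y) and raises the rod (z); this point is its centre, axes as the mould's. 24 mm (x) by 18 mm (y) by 42 mm high, centre 114 mm above the table when the rod is down, on a 12 mm post, 85 mm to -x of the rod. Grip it from above, fingers closing along y
- green_mid (a point): Green soap bar to eject; its centre. 36 (x) by 60 (y) by 30 mm (z), about 80 g. Starts in one of the three pockets, its top 2 mm below the mould's top face, 1 mm clearance: it cannot be gripped until raised. Between the guide rails it can only be gripped on its end faces (fingers closing along the mould's y)
- cream_mid (a point): Cream soap bar, same size, centre; stays in its pocket
- rose_mid (a point): Rose soap bar, same size, centre; stays in its pocket
- rack_floor (a point): Blue soap rack, fixed; centre of its floor, 10 mm above the table, z up. Floor 56 (x) by 92 (y) mm. At each y end a plate 40 mm wide (x), 9 thick, 45 above the floor; 68 mm between them, where the bar lies with its length along y. The x sides are open: hold the bar by its long sides, as fingers do not fit between its ends and the plates
- mat_top (a point): Round cork mat, 120 mm across, 6 mm thick, fixed; the point is the centre of its top. A free place to put the bar down and take it again across its width
- plate_mid (a point): Yellow plate, 140 mm across, 18 mm high, centre; leave alone
- funnel_mid (a point): Green funnel standing on its 96 mm mouth, 105 mm high; the point is 50 mm up; leave alone
- spoon_mid (a point): Wooden spoon 240 mm long lying on the table between the robot and the stand, at most 25 mm high, along its own x; leave alone
- unit_drawer0_handle (a point): Handle of the drawer unit's drawer; the unit is 260 mm long (x), 200 deep (y), 150 high, on a 12 mm slab, fixed, with a tumbler and a jar up to 110 mm high on top, its front and handle towards the middle of the table (-y); leave alone
Things that resemble listed ones, but are neither listed nor needed, are in the scene too. Of the things that look like the part that bears green_mid, the smallest one is meant.

How it is judged (in metres and radians):
On the way:
1. the raised knockout rod has pushed the green bar up out of its pocket (bar at least 20 mm up, rod joint above 0.029) (value of joint knockout above 0.029 m and z of green_mid in the frame of mould_top between 0.003 and 0.015 m and horizontal distance between green_mid and mould_top below 0.085 m), for 0.2 s.
At the end, for the whole second after the job is handed in: The green bar lies flat and still on the rack's floor between the end plates (centre within 12 mm across and 6 mm along, within 0.2 rad of lengthwise, the same face up), released; the cream and rose bars are down in their pockets (x of green_mid in the frame of rack_floor between -0.012 and 0.012 m and y of green_mid in the frame of rack_floor between -0.006 and 0.006 m and z of green_mid in the frame of rack_floor between 0.011 and 0.018 m and angle between the y axis of green_mid and the y axis of rack_floor, either way round below 0.2 rad and angle between green_mid's own z axis and vertical below 0.1 rad and linear speed of green_bar below 0.02 m/s and z of each of cream_mid, rose_mid in the frame of mould_top below -0.012 m and horizontal distance between each of cream_mid, rose_mid and mould_top below 0.085 m); the robot touches nothing.
It fails at once if the mould is shifted more than 12 mm or tipped (distance of mould_top from where it was at the start of the episode above 0.012 m or angle between mould_top's own z axis and vertical above 0.1 rad).
It fails at once if a bystander (plate, funnel, spoon, drawer) is moved more than 20 mm (distance of any of plate_mid, funnel_mid, spoon_mid, unit_drawer0_handle from where it was at the start of the episode above 0.02 m).
It fails at once if the green bar is dropped into the rack (let go more than about 8 mm above its floor) (contact force between the fingers and green_bar below 0.02 N and z of green_mid in the frame of rack_floor above 0.023 m and horizontal distance between green_mid and rack_floor below 0.04 m).
It also fails if it takes over 72 s, if anything falls off the work surface, if the arm or the gripper's body presses on something with over 40 N, if the wrist force passes 120 N, or if a joint passes its speed limit or range.

### The arm

A 6-joint arm with a two-finger parallel gripper is mounted at the origin on the work surface. World frame = base frame: x ahead of the robot, y to its left, z up, the work surface at z = 0. Lengths are in m, angles in degrees, forces in N, time in s.
With the tool pointing down it reaches from about 0.3 to 0.75 m from the base axis. Payload 8.5 kg.
Tool frame: the origin (TCP) lies between the finger pads; the fingertips stand env.finger_overhang ahead of it and the grasp point (between the pads) lies 2 mm behind it (env.finger_overhang is the distance from the TCP to the fingertips, in m); z points along the fingers, y is the line along which they close (so a half turn about z gives the same grasp; the last joint's range is limited). The gripper opens to 85 mm and grips with 20 to 120 N. Pads are 22 mm wide; open, the fingers measure 114 mm over their backs; the gripper's body (76 mm by 85 mm) begins 54 mm behind the grasp point. The pads swing forward as they close: fully open they stand 13 mm farther back than shut.
Start: joints at [62.664, 21.807, 74.336, -0, 83.858, -12.336], TCP at [0.142, 0.531, 0.248] pointing down, gripper open.
Joint ranges: [-178.18, 178.18], [-50.72, 133.34], [12.68, 142.11], [-81.47, 261.47], [9.98, 163.14], [-165.26, 165.26]. Speed limits (degrees/s): [136.94, 136.94, 180, 180, 180, 180].

### API

Orientations are given as a 3x3 rotation matrix whose columns are the frame's x, y, z axes.
In Python, from rig import env gives the robot as it stands. The module is installed in compiled form; this text tells all that it offers.
- The arm moves only by the tool jog_arm, never from a script. Its arguments are lists of equal length, an entry for each row: "hand": the finger opening in m, from 0 to 0.0854; "travel": the shift along the world's x, y, z in m, a list of three; "yaw": the turn about the world's z in rad. A call has exactly 5 rows; each row shifts and turns the commanded pose from where the row before left it; what a row does not reach is not made up. A row lasts 1/8 s, in which the tool goes at most 62.5 mm and 10.7 degrees, less where a joint would pass 70% of its speed; a pose out of reach is approached as far as the arm can. A call is refused whole if a number of a shift passes 0.0625 or a number of a turn 0.188, either way. A call with a gripper value outside its range is refused whole. The fingers move at their own pace and stop on an object; "grip_force" is the grip in N (left out, the last holds). Time passes only in rows, so rows that do not move let the fingers close, or fill a call up. It gives the time, the measured TCP pose, the force, the opening and the grip force at its end, in the units of the state.
- env.observe(): the state, without advancing time (a new reading comes with each control period).
- env.get_image(name): name is "scene" or "top"; returns the picture (420x560x3 uint8, red, green, blue); there is no depth.
- env.calibration(name): a dict with "fx", "fy", "cx", "cy" (pixels), "position" and "rotation" of the camera in the world. Camera axes: x right, y down, z forward; pixel columns grow to the right and rows downward; lengths in m; the calibration is good to about 2 mm. A picture is of the moment at which its call begins. calibration takes no time and is no camera call.
- env.close_job(): hands the job in; it is judged then, once.
The state is a dict: "time_s": time; "q": joint angles; "qvel": joint speeds; "joint_efforts": joint torques, N m; "position": TCP position; "tool_rot": TCP orientation; "ft_force": force on the tool from outside, world axes, zero at the start; "wrist_torque": the same for the moment, N m; "grip_width": finger opening in m; "gripper_force": force on a finger pad.
Only numpy, scipy, OpenCV 4.12 (cv2) and the standard library are available. Lean on these libraries where they do the work, as an engineer would, in place of code of your own. Each camera call takes 0.05 s, during which the arm holds its last target. There are 200 camera calls.

## Working session

There is one attempt and no reset: what is moved stays moved. The work goes in short steps, Python scripts to look and compute and a tool call to move; the robot and the scene stay as the last step left them, time stands still between calls to the robot, and variables do not carry over. Pictures are saved under pics/ and viewed, at most 10 in all, crops included, and the job is handed in when it is done.

Besides the shell and the picture viewer there is one more tool, called after "Emit:" as name([rows], argument=value, ...), one row to a line, values as JSON. jog_arm: Moves the arm, as the interface text tells. Its arguments: {"type":"object","properties":{"hand":{"type":"array"},"travel":{"type":"array"},"yaw":{"type":"array"},"grip_force":{"type":"number"}},"required":["hand","travel","yaw"]}

```bash
mkdir -p pics; python3 - <<'E'
from rig import env
import cv2,numpy as np
for n in("scene","top"):
    im=env.get_image(n); np.save(f"pics/{n}0.npy",im); cv2.imwrite(f"pics/{n}0.png",im[:,:,::-1])
    print(n,env.calibration(n))
s=env.observe(); print(s['position'],s['tool_rot'],s['time_s'],s['grip_width'],env.finger_overhang)
E
```

```text
scene {'fx': 429.67490832636355, 'fy': 429.67490832636355, 'cx': 285.52986525050864, 'cy': 206.18042020131614, 'position': array([ 1.22351721, -0.36648058,  0.59953942]), 'rotation': array([[ 0.56626872,  0.44454906, -0.69405754],
       [ 0.82421941, -0.30394079,  0.47778903],
       [ 0.00144827, -0.84261268, -0.53851812]])}
top {'fx': 501.8353206756903, 'fy': 501.8353206756903, 'cx': 283.237507524219, 'cy': 209.68430361081013, 'position': array([0.36277323, 0.11128621, 1.41884903]), 'rotation': array([[-0.01183765, -0.98980399,  0.14194344],
       [-0.99991513,  0.01094523, -0.00706628],
       [ 0.00544063, -0.14201504, -0.98984955]])}
[0.14223722 0.53105134 0.24777147] [[-9.65929389e-01  2.58804988e-01 -6.27572319e-04]
 [ 2.58805566e-01  9.65928752e-01 -1.15085808e-03]
 [ 3.08342335e-04 -1.27406685e-03 -9.99999141e-01]] 0.1 0.08556067263442593 0.017
```

View pics/scene0.png

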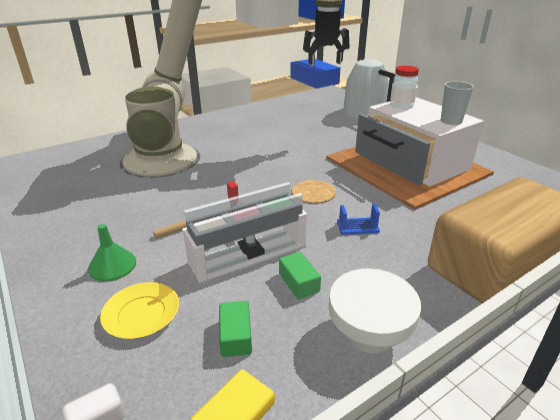

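View pics/top0.png

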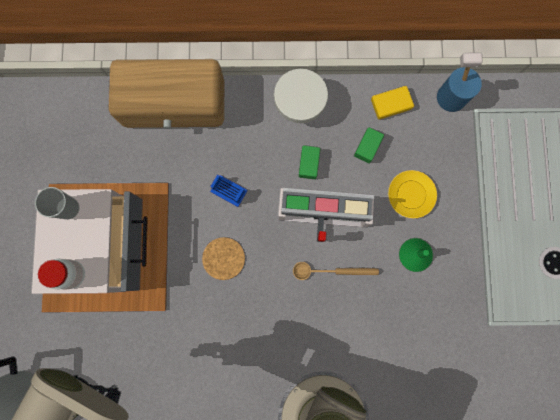

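The pictures show green things in the top view at (298,203) in the mould's left pocket, and loose green blocks at (310,161) and (369,145). The funnel is at (416,254). The two loose blocks lie on the table and look larger, so the target is the pocket bar at (298,203). The red handle is at (322,237), not the jar lid at (53,273). The rack is at (229,190), not the blue bottle at (459,88).

```bash
cat >h.py <<'E'
from rig import env
import cv2,numpy as np
def ray(n,u,v,z):
    c=env.calibration(n); d=c['rotation']@np.array([(u-c['cx'])/c['fx'],(v-c['cy'])/c['fy'],1])
    return c['position']+d*(z-c['position'][2])/d[2]
def proj(n,p):
    c=env.calibration(n); q=c['rotation'].T@(np.array(p)-c['position'])
    return c['fx']*q[0]/q[2]+c['cx'],c['fy']*q[1]/q[2]+c['cy']
R={'green':((45,90,40),(80,255,255)),'rose':((165,90,80),(179,200,255)),'cream':((15,40,150),(32,140,255)),'red':((0,200,80),(4,255,255)),'blue':((108,140,50),(128,255,255)),'cork':((8,80,80),(20,255,255)),}
def blobs(im,col,box,amin=15):
    x0,y0,x1,y1=box; hsv=cv2.cvtColor(im,cv2.COLOR_RGB2HSV)
    m=np.zeros(im.shape[:2],np.uint8); m[y0:y1,x0:x1]=cv2.inRange(hsv,*R[col])[y0:y1,x0:x1]
    n,l,s,c=cv2.connectedComponentsWithStats(m)
    o=[]
    for i in range(1,n):
        if s[i,4]>=amin:
            p=np.argwhere(l==i)[:,::-1].astype(np.float32); o.append((c[i],s[i],cv2.minAreaRect(p)))
    return sorted(o,key=lambda t:-t[1][4])
E
python3 - <<'E'
from h import *
im=np.load('pics/top0.npy')
for col,box,z in [('green',(280,190,375,222),.11),('rose',(280,190,375,222),.11),('cream',(280,190,375,222),.11),('red',(305,210,340,250),.135),('blue',(200,170,255,215),.03),('cork',(195,230,250,285),.006),('green',(295,140,325,185),.03)]:
    for c,s,r in blobs(im,col,box)[:2]:
        w=[ray('top',*p,z)[:2] for p in cv2.boxPoints(r)]
        print(col,c.round(1),s,ray('top',*c,z).round(4),'rect',np.round(ray('top',*r[0],z)[:2],4),np.round(w,3).tolist())
a=cv2.resize(im[160:260,200:380],None,fx=4.4,fy=4.4,interpolation=cv2.INTER_CUBIC)
cv2.imwrite('pics/c1.png',a[:,:,::-1])
E
```

```text
green [297. 202.] [286 195  23  15 294] [0.5706 0.0653 0.11  ] rect [0.5706 0.0655] [[0.556, 0.097], [0.591, 0.093], [0.585, 0.034], [0.551, 0.038]]
rose [326.3 204.4] [315 198  24  14 293] [ 0.5632 -0.0119  0.11  ] rect [ 0.5634 -0.0119] [[0.549, 0.02], [0.584, 0.016], [0.578, -0.043], [0.543, -0.04]]
cream [355.8 207.1] [344 200  24  15 291] [ 0.5553 -0.0897  0.11  ] rect [ 0.5554 -0.0893] [[0.541, -0.058], [0.575, -0.062], [0.57, -0.121], [0.535, -0.117]]
red [321.6 235.9] [318 232   8   9  55] [0.4777 0.0046 0.135 ] rect [0.4776 0.0047] [[0.468, 0.015], [0.49, 0.01], [0.487, -0.005], [0.465, -0.0]]
blue [227.8 190.1] [211 175  36  32 630] [0.6193 0.2564 0.03  ] rect [0.62   0.2574] [[0.62, 0.312], [0.668, 0.286], [0.62, 0.203], [0.572, 0.229]]
cork [223.2 258.2] [ 202  237   43   43 1435] [0.4297 0.2713 0.006 ] rect [0.4304 0.2717] [[0.49, 0.331], [0.489, 0.213], [0.371, 0.213], [0.373, 0.33]]
green [309.  161.9] [299 146  21  33 579] [0.698  0.0268 0.03  ] rect [0.6981 0.0267] [[0.656, 0.058], [0.748, 0.046], [0.741, -0.005], [0.649, 0.008]]
```

View pics/c1.png

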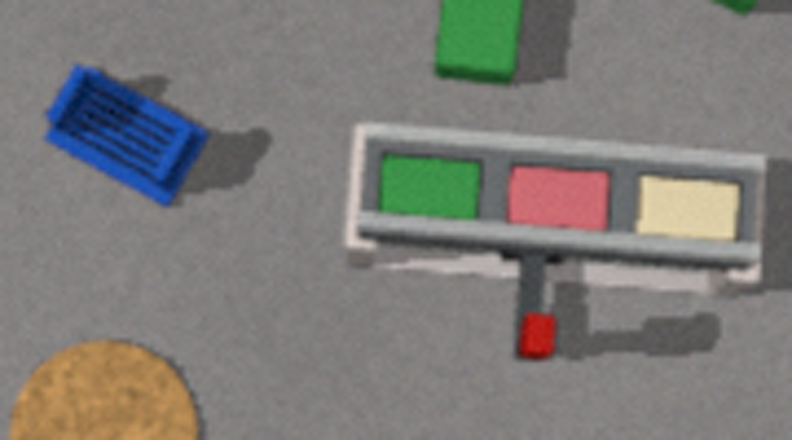

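The crop confirms it: the green bar in the mould sits at about (430,187) in the crop. It is in the +y end pocket and is smaller than the loose blocks. The handle is at about (537,335) in the crop, near the middle. I'll move above the handle now.

Emit:
jog_arm([
  [0.022,-0.035,0],
  [0.022,-0.035,0],
  [0.022,-0.035,0],
  [0.022,-0.035,0],
  [0.022,-0.035,0],
], hand=[0.0854,0.0854,0.0854,0.0854,0.0854], yaw=[0.0,0.0,0.0,0.0,0.0])

```text
time_s: 0.72
position: [0.2527, 0.355, 0.2481]
tool_rot: [[-0.966, 0.259, -0.0], [0.259, 0.966, -0.0], [0.0, -0.0, -1.0]]
ft_force: [0.7, 1.4, -0.3]
grip_width: 0.0852
gripper_force: 0.0
```

Emit:
jog_arm([
  [0.022,-0.035,0],
  [0.022,-0.035,0],
  [0.022,-0.035,0],
  [0.022,-0.035,0],
  [0.022,-0.035,0],
], hand=[0.07,0.07,0.07,0.07,0.07], yaw=[0.033,0.033,0.033,0.033,0.0315])

```text
time_s: 1.35
position: [0.3628, 0.18, 0.2482]
tool_rot: [[-0.995, 0.097, -0.0], [0.097, 0.995, -0.0], [0.0, -0.0, -1.0]]
ft_force: [0.5, 0.6, -0.1]
grip_width: 0.07
gripper_force: 0.0
```

Emit:
jog_arm([
  [0.029,-0.044,-0.01],
  [0.029,-0.044,-0.01],
  [0.029,-0.044,-0.01],
  [0.029,-0.044,-0.01],
  [0,0,0],
], hand=[0.06,0.06,0.06,0.06,0.06], yaw=[0,0,0,0,0])

```text
time_s: 1.98
position: [0.4794, 0.0027, 0.207]
tool_rot: [[-0.995, 0.102, -0.002], [0.102, 0.995, 0.0], [0.002, -0.0, -1.0]]
ft_force: [-0.9, 0.2, 0.2]
grip_width: 0.06
gripper_force: 0.0
```

Emit:
jog_arm([
  [-0.001,0.001,-0.025],
  [0,0,-0.025],
  [0,0,-0.02],
  [0,0,-0.015],
  [0,0,0],
], hand=[0.06,0.06,0.06,0.06,0.06], yaw=[0,0,0,0,0])

```text
time_s: 2.6
position: [0.4765, 0.007, 0.1228]
tool_rot: [[-0.995, 0.097, -0.002], [0.097, 0.995, 0.001], [0.002, 0.0, -1.0]]
ft_force: [0.6, 0.2, 0.3]
grip_width: 0.0603
gripper_force: 0.0
```

Emit:
jog_arm([
  [0,0,0],
  [0,0,0],
  [0,0,0],
  [0,0,0],
  [0,0,0],
], hand=[0.01,0.01,0.01,0.01,0.01], yaw=[0,0,0,0,0], grip_force=40)

```text
time_s: 3.22
position: [0.4774, 0.0062, 0.1239]
tool_rot: [[-0.995, 0.098, 0.001], [0.098, 0.995, -0.0], [-0.001, -0.0, -1.0]]
ft_force: [-2.6, 0.0, 6.5]
grip_width: 0.0173
gripper_force: 42.5
```

Emit:
jog_arm([
  [0.0016,0.0159,0],
  [0.0016,0.0159,0],
  [0.0016,0.0159,0],
  [0.0016,0.0159,0],
  [0,0,0],
], hand=[0.01,0.01,0.01,0.01,0.01], yaw=[0,0,0,0,0])

```text
time_s: 3.85
position: [0.4836, 0.0709, 0.1239]
tool_rot: [[-0.995, 0.097, 0.0], [0.097, 0.995, 0.001], [-0.0, 0.001, -1.0]]
ft_force: [-4.2, 2.1, 7.6]
grip_width: 0.0171
gripper_force: 42.7
```

Emit:
jog_arm([
  [0.0003,0.003,0],
  [0,0,0],
  [0,0,0],
  [0,0,0],
  [0,0,0],
], hand=[0.01,0.01,0.01,0.01,0.01], yaw=[0,0,0,0,0])

```text
time_s: 4.47
position: [0.4838, 0.073, 0.124]
tool_rot: [[-0.995, 0.098, 0.0], [0.098, 0.995, 0.0], [-0.0, 0.0, -1.0]]
ft_force: [-3.0, 0.9, 7.6]
grip_width: 0.0176
gripper_force: 42.7
```

```bash
python3 - <<'E'
from h import *
im=env.get_image('top'); s=env.observe()
print(s['position'].round(4),s['ft_force'].round(1))
for col in('green','rose','cream'):
    for c,st,r in blobs(im,col,(280,190,375,222))[:1]: print(col,c,st,ray('top',*c,.11).round(4))
im=env.get_image('scene'); cv2.imwrite('pics/s1.png',cv2.resize(im[150:290,160:330],None,fx=4,fy=4,interpolation=cv2.INTER_CUBIC)[:,:,::-1])
E
```

```text
[0.4838 0.073  0.124 ] [-4.   1.6  8.2]
green [297.24  199.975] [286 195  23  11 200] [0.576  0.0646 0.11  ]
rose [327.96261682 203.28504673] [315 198  24  14 214] [ 0.5662 -0.0164  0.11  ]
cream [298.21828909 216.83480826] [280 211  38  11 339] [0.531  0.0628 0.11  ]
```

View pics/s1.png

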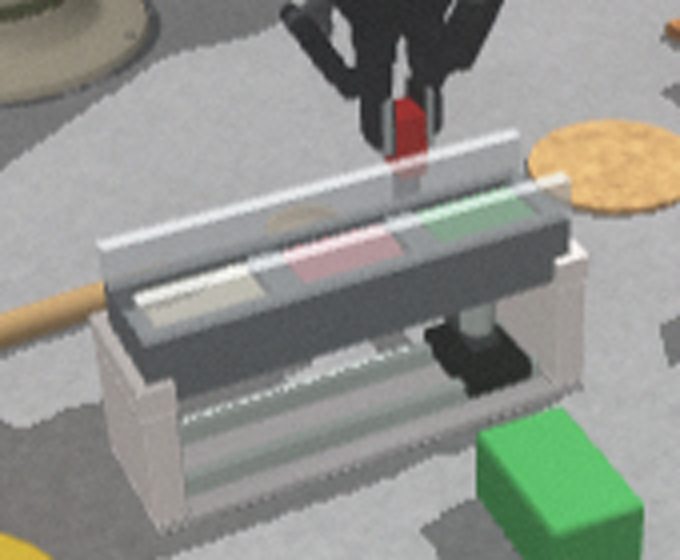

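The crop shows the handle gripped at (408,130). The rod at (478,320) is near the green pocket. I'll find the end stop (0.085) as an exact reference.

Emit:
jog_arm([
  [0.0003,0.003,0],
  [0.0002,0.002,0],
  [0.0001,0.001,0],
  [0,0,0],
  [0,0,0],
], hand=[0.01,0.01,0.01,0.01,0.01], yaw=[0,0,0,0,0])

```text
time_s: 5.2
position: [0.4844, 0.0788, 0.124]
tool_rot: [[-0.995, 0.098, -0.0], [0.098, 0.995, -0.0], [0.0, -0.0, -1.0]]
ft_force: [-3.7, -0.1, 6.8]
grip_width: 0.0171
gripper_force: 42.7
```

Emit:
jog_arm([
  [0.0001,0.001,0],
  [0,0,0],
  [0.0001,0.001,0],
  [0,0,0],
  [0,0,0],
], hand=[0.01,0.01,0.01,0.01,0.01], yaw=[0,0,0,0,0])

```text
time_s: 5.82
position: [0.4845, 0.0807, 0.124]
tool_rot: [[-0.995, 0.098, -0.0], [0.098, 0.995, -0.001], [0.0, -0.001, -1.0]]
ft_force: [-4.6, -2.3, 7.7]
grip_width: 0.0171
gripper_force: 42.8
```

Emit:
jog_arm([
  [0.0001,0.001,0],
  [0,0,0],
  [0.0001,0.001,0],
  [0,0,0],
  [0,0,0],
], hand=[0.01,0.01,0.01,0.01,0.01], yaw=[0,0,0,0,0])

```text
time_s: 6.45
position: [0.4846, 0.0817, 0.124]
tool_rot: [[-0.995, 0.098, -0.001], [0.098, 0.995, -0.003], [0.0, -0.003, -1.0]]
ft_force: [-5.9, -6.9, 8.1]
grip_width: 0.0172
gripper_force: 42.9
```

Emit:
jog_arm([
  [-0.0004,-0.004,0],
  [-0.0005,-0.005,0],
  [0,0,0],
  [0,0,0],
  [0,0,0],
], hand=[0.01,0.01,0.01,0.01,0.01], yaw=[0,0,0,0,0])

```text
time_s: 7.08
position: [0.4839, 0.0738, 0.1239]
tool_rot: [[-0.995, 0.098, 0.0], [0.098, 0.995, -0.0], [-0.0, -0.0, -1.0]]
ft_force: [-3.6, -0.4, 8.8]
grip_width: 0.0175
gripper_force: 42.7
```

Emit:
jog_arm([
  [0,0,0.004],
  [0,0,0.004],
  [0,0,0.004],
  [0,0,0.004],
  [0,0,0],
], hand=[0.01,0.01,0.01,0.01,0.01], yaw=[0,0,0,0,0])

```text
time_s: 7.7
position: [0.4841, 0.0738, 0.1397]
tool_rot: [[-0.995, 0.098, 0.0], [0.098, 0.995, -0.0], [-0.0, -0.0, -1.0]]
ft_force: [1.2, -0.4, -1.1]
grip_width: 0.0174
gripper_force: 41.2
```

```bash
python3 - <<'E'
from h import *
im=env.get_image('scene'); cv2.imwrite('pics/s2.png',cv2.resize(im[150:290,160:330],None,fx=4,fy=4,interpolation=cv2.INTER_CUBIC)[:,:,::-1])
E
```

```text
(no output)
```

View pics/s2.png

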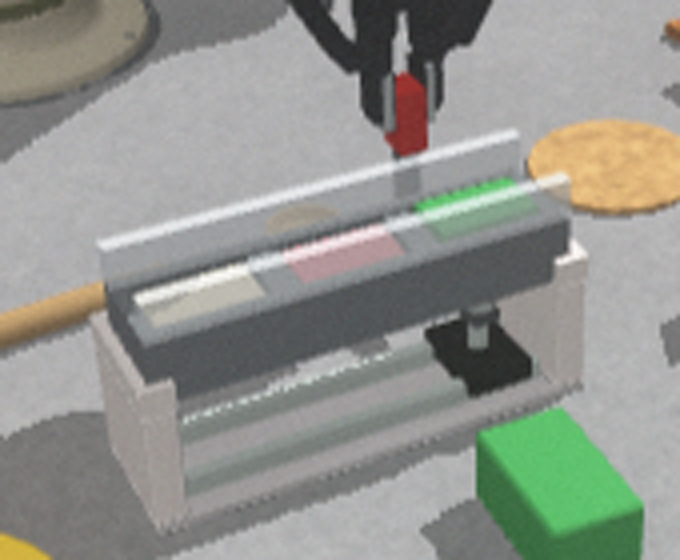

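The green bar at (475,205) is rising cleanly and the mould hasn't moved. I'll raise the rest of the way.

Emit:
jog_arm([
  [0,0,0.005],
  [0,0,0.005],
  [0,0,0.004],
  [0,0,0.002],
  [0,0,0],
], hand=[0.01,0.01,0.01,0.01,0.01], yaw=[0,0,0,0,0])

```text
time_s: 8.38
position: [0.4841, 0.0739, 0.1556]
tool_rot: [[-0.995, 0.098, 0.0], [0.098, 0.995, -0.0], [-0.0, -0.0, -1.0]]
ft_force: [0.5, -0.7, -3.8]
grip_width: 0.0173
gripper_force: 41.1
```

Emit:
jog_arm([
  [0,0,0.002],
  [0,0,0.002],
  [0,0,0.001],
  [0,0,0],
  [0,0,0],
], hand=[0.01,0.01,0.01,0.01,0.01], yaw=[0,0,0,0,0])

```text
time_s: 9.0
position: [0.4844, 0.0737, 0.1588]
tool_rot: [[-0.995, 0.098, -0.001], [0.098, 0.995, 0.0], [0.001, 0.0, -1.0]]
ft_force: [9.4, -2.2, -24.5]
grip_width: 0.0177
gripper_force: 40.2
```

Emit:
jog_arm([
  [0,0,-0.002],
  [0,0,0],
  [0,0,0],
  [0,0,0],
  [0,0,0],
], hand=[0.01,0.02,0.05,0.05,0.05], yaw=[0,0,0,0,0])

```text
time_s: 9.62
position: [0.4841, 0.0739, 0.1585]
tool_rot: [[-0.995, 0.098, 0.0], [0.098, 0.995, 0.0], [-0.0, 0.0, -1.0]]
ft_force: [-0.3, -0.3, 0.3]
grip_width: 0.0498
gripper_force: 0.0
```

Emit:
jog_arm([
  [0,0,0.03],
  [0,0,0.04],
  [0,0,0.03],
  [-0.04,-0.04,0.0],
  [0,0,0],
], hand=[0.05,0.05,0.0854,0.0854,0.0854], yaw=[0,0,0,0,0])

```text
time_s: 10.25
position: [0.4425, 0.0327, 0.2587]
tool_rot: [[-0.995, 0.1, -0.0], [0.1, 0.995, -0.0], [0.0, -0.0, -1.0]]
ft_force: [-0.6, 0.5, 0.7]
grip_width: 0.0854
gripper_force: 0.0
```

```bash
python3 - <<'E'
from h import *
t=env.get_image('top'); s=env.get_image('scene')
np.save('pics/t3.npy',t);np.save('pics/s3.npy',s)
print(env.observe()['q'])
a=cv2.resize(t[165:265,200:380],(792,440),interpolation=cv2.INTER_CUBIC)
def sc(b):return cv2.resize(b,(396,160*396//160)) 
b=cv2.resize(s[190:245,320:400],(232,160),interpolation=cv2.INTER_CUBIC)
b=cv2.resize(s[150:290,160:400],(274,160),interpolation=cv2.INTER_CUBIC)
c=cv2.resize(s[190:245,320:400],(232,160),interpolation=cv2.INTER_CUBIC)
row=np.zeros((160,792,3),np.uint8); row[:,:274]=b; row[:,280:512]=c
cv2.imwrite('pics/c3.png',np.vstack([a,row])[:,:,::-1])
for col,box in [('green',(280,185,375,222)),('rose',(280,190,375,222)),('cream',(280,190,375,222)),('red',(305,210,340,250))]:
    for c,st,r in blobs(t,col,box)[:1]: print(col,c.round(1),st,ray('top',*c,.135 if col=='green' else .11).round(4))
E
```

```text
[-1.09589926e+01  1.07477716e+01  8.86135038e+01  1.28003664e-02
  8.05999276e+01 -9.52742661e+01]
green [297.4 201.2] [286 194  24  16 327] [0.5687 0.0651 0.135 ]
rose [326.3 204.5] [315 198  24  14 292] [ 0.5631 -0.012   0.11  ]
cream [355.9 207. ] [345 200  23  15 290] [ 0.5554 -0.09    0.11  ]
```

View pics/c3.png

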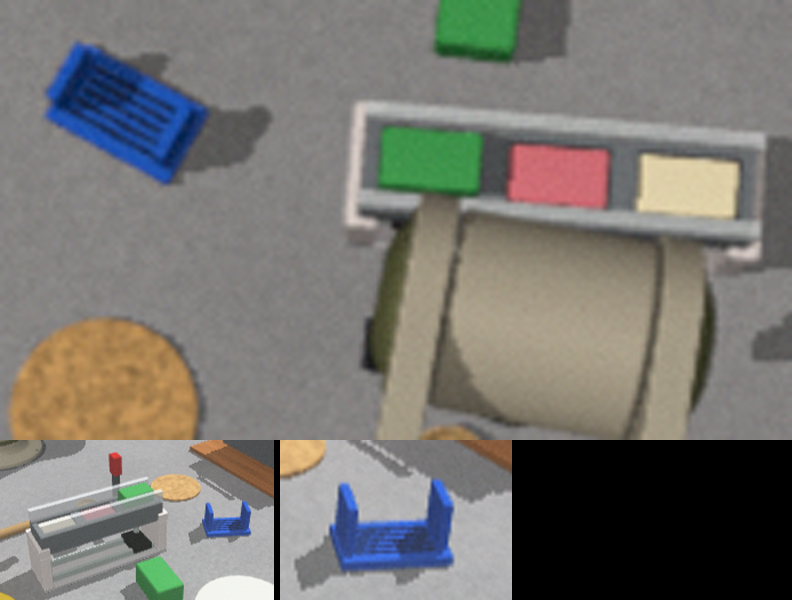

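The crop shows the green bar raised at (430,160) with the handle up, and the rose and cream bars still down. The rack needs finer measurement, so I'll zoom in on it in both views.

```bash
python3 - <<'E'
from h import *
t=np.load('pics/t3.npy');s=np.load('pics/s3.npy')
a=cv2.resize(t[170:210,207:247],(400,400),interpolation=cv2.INTER_CUBIC)
b=cv2.resize(s[197:237,335:383],(400,333),interpolation=cv2.INTER_CUBIC)
o=np.zeros((400,800,3),np.uint8);o[:,:400]=a;o[:333,400:]=b
o=cv2.convertScaleAbs(o,alpha=1.25)
for k in range(0,800,50):cv2.putText(o,str(k),(k,398),0,.3,(255,255,255));o[385:390,k]=255
for k in range(0,400,50):o[k,0:8]=255;o[k,400:408]=255
cv2.imwrite('pics/r3.png',o[:,:,::-1])
E
```

```text
(no output)
```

View pics/r3.png

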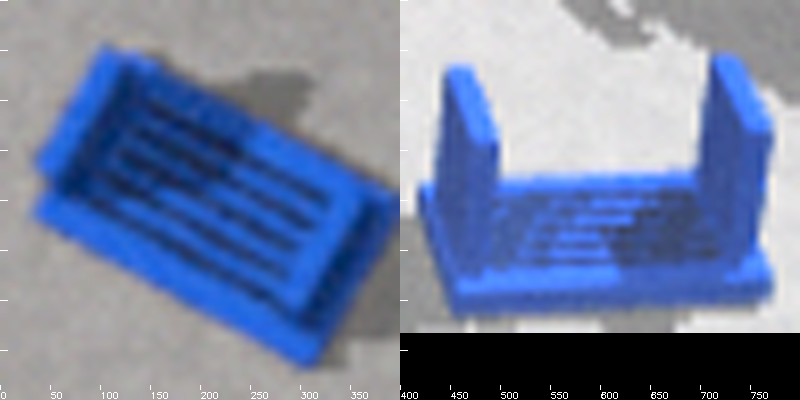

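Emit:
jog_arm([
  [0.032,0.008,-0.01],
  [0.032,0.008,-0.01],
  [0.032,0.008,-0.01],
  [0.032,0.009,-0.01],
  [0,0,0],
], hand=[0.0854,0.0854,0.0854,0.0854,0.0854], yaw=[0,0,0,0,0])

```text
time_s: 10.98
position: [0.5736, 0.068, 0.2164]
tool_rot: [[-0.995, 0.097, -0.002], [0.097, 0.995, 0.0], [0.002, 0.0, -1.0]]
ft_force: [-0.7, -0.2, 0.4]
grip_width: 0.0855
gripper_force: 0.0
```

The zoom shows, in the top half, plate tops at about (83,107) and (325,247), and opposite slab corners at (35,213) and (398,192). In the scene half, plate tops are at (474,105) and (742,95), and slab corners at (420,185) and (770,272).

```bash
python3 - <<'E'
from h import *
T=lambda x,y,z:ray('top',207+(x+.5)/10-.5,170+(y+.5)/10-.5,z)[:2]
S=lambda x,y,z:ray('scene',335+(x-400+.5)/8.333-.5,197+(y+.5)/8.333-.5,z)[:2]
for f,p in((T,[(83,107,.055),(325,247,.055),(35,213,.01),(398,192,.01),(310,368,.01)]),(S,[(474,105,.055),(742,95,.055),(420,185,.01),(770,272,.01),(455,287,.01)])):
    w=[f(*q) for q in p]; d=w[0]-w[1]; e=w[2]-w[4]
    print(np.round((w[0]+w[1])/2,4),np.round((w[2]+w[3])/2,4),'len',np.linalg.norm(d),np.degrees(np.arctan2(d[1],d[0])),'slab',np.linalg.norm(e),np.degrees(np.arctan2(e[1],e[0])),np.linalg.norm(w[3]-w[4]))
# blob check: same camera bias from the green bar & rails
s=np.load('pics/s3.npy')
for c,st,r in blobs(s,'red',(215,150,245,205))[:1]: print('handle scene',c)
E
```

```text
[0.6227 0.2563] [0.6238 0.2574] len 0.078005298618836 59.11927502804889 slab 0.09062399723729916 59.844887483467886 0.05635048646894669
[0.6277 0.2535] [0.626  0.2544] len 0.07604167803390384 -120.47359049836552 slab 0.05100785525277848 150.79097879645107 0.09002987170444299
```

Emit:
jog_arm([
  [-0.003,-0.0025,-0.025],
  [0,0,-0.02],
  [0,0,-0.015],
  [0,0,-0.012],
  [0,0,0],
], hand=[0.0854,0.0854,0.0854,0.0854,0.0854], yaw=[0,0,0,0,0])

```text
time_s: 11.6
position: [0.5689, 0.0644, 0.1458]
tool_rot: [[-0.995, 0.098, -0.001], [0.098, 0.995, 0.0], [0.001, -0.0, -1.0]]
ft_force: [-0.5, 0.1, 0.0]
grip_width: 0.0856
gripper_force: 0.0
```

Emit:
jog_arm([
  [0.0015,0.001,0],
  [0,0,-0.005],
  [0,0,-0.005],
  [0,0,-0.003],
  [0,0,0],
], hand=[0.0854,0.0854,0.0854,0.0854,0.0854], yaw=[0,0,0,0,0])

```text
time_s: 12.22
position: [0.5705, 0.0653, 0.133]
tool_rot: [[-0.995, 0.098, -0.001], [0.098, 0.995, 0.0], [0.001, -0.0, -1.0]]
ft_force: [0.2, -0.5, 0.5]
grip_width: 0.0853
gripper_force: 0.0
```

Emit:
jog_arm([
  [0,0,0],
  [0,0,0],
  [0,0,0],
  [0,0,0],
  [0,0,0],
], hand=[0.05,0.05,0.05,0.05,0.05], yaw=[0,0,0,0,0], grip_force=30)

```text
time_s: 12.85
position: [0.5707, 0.0653, 0.1335]
tool_rot: [[-0.995, 0.098, 0.0], [0.098, 0.995, -0.0], [-0.0, 0.0, -1.0]]
ft_force: [0.3, 0.2, 1.7]
grip_width: 0.0589
gripper_force: 39.6
```

Emit:
jog_arm([
  [0,0,0.005],
  [0,0,0.01],
  [0,0,0.02],
  [0,0,0.03],
  [0,0,0],
], hand=[0.05,0.05,0.05,0.05,0.05], yaw=[0,0,0,0,0])

```text
time_s: 13.48
position: [0.5715, 0.0653, 0.2008]
tool_rot: [[-0.995, 0.098, 0.005], [0.098, 0.995, -0.0], [-0.005, 0.0, -1.0]]
ft_force: [0.3, 0.5, -1.5]
grip_width: 0.0589
gripper_force: 39.5
```

```bash
python3 - <<'E'
from h import *
s=env.get_image('scene')
cv2.imwrite('pics/s4.png',cv2.resize(s[110:290,160:400],None,fx=3,fy=3,interpolation=cv2.INTER_CUBIC)[:,:,::-1])
E
```

```text
(no output)
```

View pics/s4.png

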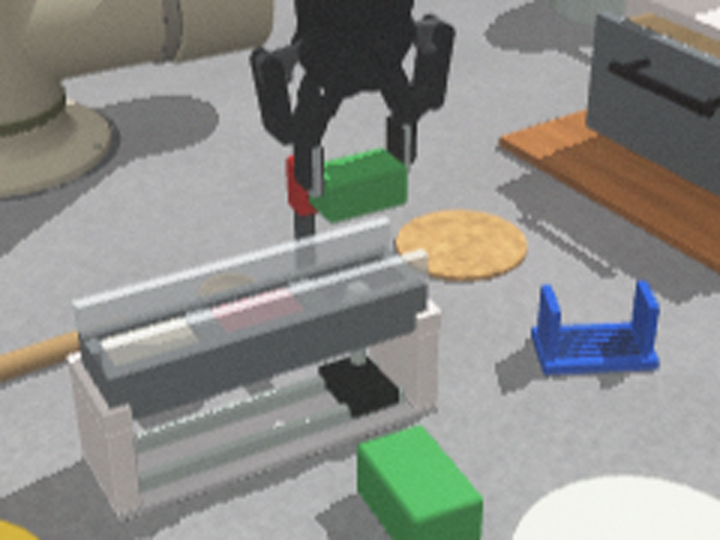

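The green bar is held level at (360,185) and is clear of the rails. I'll carry it to the mat and turn it parallel to the rack.

Emit:
jog_arm([
  [0,0.02,0.01],
  [0,0.03,0],
  [0,0.035,0],
  [-0.02,0.035,0],
  [-0.03,0.03,0],
], hand=[0.05,0.05,0.05,0.05,0.05], yaw=[0,-0.1,-0.1,-0.1,-0.126])

```text
time_s: 14.15
position: [0.5197, 0.2175, 0.2075]
tool_rot: [[-0.864, 0.503, -0.001], [0.503, 0.864, 0.0], [0.001, -0.001, -1.0]]
ft_force: [-0.1, 0.3, -0.7]
grip_width: 0.059
gripper_force: 39.4
```

Emit:
jog_arm([
  [-0.035,0.03,-0.02],
  [-0.035,0.02,-0.03],
  [-0.02,0.006,-0.04],
  [0,0,-0.03],
  [0,0,0],
], hand=[0.05,0.05,0.05,0.05,0.05], yaw=[0,0,0,0,0])

```text
time_s: 14.78
position: [0.4292, 0.2718, 0.0867]
tool_rot: [[-0.866, 0.5, -0.005], [0.5, 0.866, -0.001], [0.003, -0.004, -1.0]]
ft_force: [0.0, 0.9, -0.1]
grip_width: 0.0589
gripper_force: 39.3
```

Emit:
jog_arm([
  [0,0,-0.02],
  [0,0,-0.018],
  [0,0,-0.008],
  [0,0,-0.003],
  [0,0,0],
], hand=[0.05,0.05,0.05,0.05,0.05], yaw=[0,0,0,0,0])

```text
time_s: 15.4
position: [0.431, 0.2715, 0.0399]
tool_rot: [[-0.866, 0.501, 0.001], [0.501, 0.866, 0.0], [-0.001, 0.001, -1.0]]
ft_force: [-0.7, -0.3, -0.5]
grip_width: 0.0591
gripper_force: 39.4
```

Emit:
jog_arm([
  [0,0,-0.001],
  [0,0,-0.001],
  [0,0,0],
  [0,0,0],
  [0,0,0],
], hand=[0.05,0.05,0.05,0.05,0.05], yaw=[0,0,0,0,0])

```text
time_s: 16.02
position: [0.4306, 0.2714, 0.0373]
tool_rot: [[-0.866, 0.501, 0.0], [0.501, 0.866, 0.0], [0.0, 0.0, -1.0]]
ft_force: [0.3, -0.5, -1.3]
grip_width: 0.0591
gripper_force: 39.4
```

Emit:
jog_arm([
  [0,0,-0.001],
  [0,0,-0.001],
  [0,0,-0.001],
  [0,0,0],
  [0,0,0],
], hand=[0.05,0.05,0.05,0.05,0.05], yaw=[0,0,0,0,0])

```text
time_s: 16.65
position: [0.4307, 0.2713, 0.0349]
tool_rot: [[-0.866, 0.501, 0.0], [0.501, 0.866, -0.0], [-0.0, 0.0, -1.0]]
ft_force: [-2.3, -1.3, 6.7]
grip_width: 0.059
gripper_force: 40.2
```

Emit:
jog_arm([
  [0,0,-0.0005],
  [0,0,-0.0005],
  [0,0,0],
  [0,0,0],
  [0,0,0],
], hand=[0.05,0.05,0.05,0.05,0.05], yaw=[0,0,0,0,0])

```text
time_s: 17.27
position: [0.4306, 0.2713, 0.0348]
tool_rot: [[-0.866, 0.5, 0.001], [0.5, 0.866, 0.0], [-0.001, 0.001, -1.0]]
ft_force: [-4.2, -2.3, 17.9]
grip_width: 0.059
gripper_force: 41.6
```

Emit:
jog_arm([
  [0,0,0.001],
  [0,0,0],
  [0,0,0],
  [0,0,0],
  [0,0,0],
], hand=[0.05,0.062,0.07,0.0854,0.0854], yaw=[0,0,0,0,0])

```text
time_s: 17.9
position: [0.4306, 0.2714, 0.0342]
tool_rot: [[-0.866, 0.501, -0.0], [0.501, 0.866, -0.0], [0.0, -0.0, -1.0]]
ft_force: [0.4, 0.1, 0.9]
grip_width: 0.0854
gripper_force: 0.0
```

Emit:
jog_arm([
  [0,0,0.02],
  [0,0,0.025],
  [0,0,0.02],
  [0,0,0],
  [0,0,0],
], hand=[0.0854,0.0854,0.0854,0.0854,0.0854], yaw=[0,0,0,0.18,0.18])

```text
time_s: 18.52
position: [0.4307, 0.2714, 0.0995]
tool_rot: [[-0.987, 0.158, 0.0], [0.158, 0.987, 0.0], [-0.0, 0.0, -1.0]]
ft_force: [0.5, -0.3, -0.7]
grip_width: 0.0852
gripper_force: 0.0
```

Emit:
jog_arm([
  [0,0,0],
  [0,0,0],
  [0,0,0],
  [0,0,0],
  [0,0,0],
], hand=[0.0854,0.0854,0.0854,0.0854,0.0854], yaw=[0.18,0.18,0.18,0.18,0.18])

```text
time_s: 19.15
position: [0.4306, 0.2713, 0.0992]
tool_rot: [[-0.737, -0.676, -0.0], [-0.676, 0.737, -0.0], [0.0, 0.0, -1.0]]
ft_force: [0.4, 0.8, -0.7]
grip_width: 0.0856
gripper_force: 0.0
```

Emit:
jog_arm([
  [0,0,0],
  [0,0,0],
  [0,0,-0.02],
  [0,0,-0.01],
  [0,0,0],
], hand=[0.0854,0.0854,0.0854,0.0854,0.0854], yaw=[0.18,0.131,0,0,0])

```text
time_s: 19.77
position: [0.4304, 0.2712, 0.0688]
tool_rot: [[-0.501, -0.866, -0.001], [-0.866, 0.501, -0.001], [0.001, 0.001, -1.0]]
ft_force: [0.1, 0.6, 0.0]
grip_width: 0.0859
gripper_force: 0.0
```

Emit:
jog_arm([
  [0,0,-0.015],
  [0,0,-0.012],
  [0,0,-0.008],
  [0,0,-0.003],
  [0,0,0],
], hand=[0.0854,0.0854,0.0854,0.0854,0.0854], yaw=[0,0,0,0,0])

```text
time_s: 20.4
position: [0.4307, 0.2714, 0.0314]
tool_rot: [[-0.5, -0.866, 0.0], [-0.866, 0.5, 0.0], [-0.0, -0.0, -1.0]]
ft_force: [-0.4, 0.9, 0.8]
grip_width: 0.0855
gripper_force: 0.0
```

Emit:
jog_arm([
  [0,0,0],
  [0,0,0],
  [0,0,0],
  [0,0,0],
  [0,0,0],
], hand=[0.025,0.025,0.025,0.025,0.025], yaw=[0,0,0,0,0])

```text
time_s: 21.02
position: [0.4308, 0.2714, 0.0316]
tool_rot: [[-0.5, -0.866, 0.001], [-0.866, 0.5, 0.0], [-0.0, -0.0, -1.0]]
ft_force: [-0.2, -0.1, 5.4]
grip_width: 0.035
gripper_force: 31.2
```

Emit:
jog_arm([
  [0,0,0],
  [0,0,0.01],
  [0,0,0.03],
  [0,0,0.04],
  [0,0,0],
], hand=[0.025,0.025,0.025,0.025,0.025], yaw=[0,0,0,0,0])

```text
time_s: 21.65
position: [0.4316, 0.2718, 0.114]
tool_rot: [[-0.5, -0.866, 0.005], [-0.866, 0.5, 0.002], [-0.004, -0.004, -1.0]]
ft_force: [-0.6, 0.5, -1.6]
grip_width: 0.0352
gripper_force: 30.6
```

Emit:
jog_arm([
  [0.038,-0.003,0],
  [0.04,-0.0032,0],
  [0.04,-0.003,0],
  [0.04,-0.003,0],
  [0.036,-0.003,0],
], hand=[0.025,0.025,0.025,0.025,0.025], yaw=[0,0,0,0,0])

```text
time_s: 22.28
position: [0.6254, 0.2558, 0.11]
tool_rot: [[-0.501, -0.866, -0.002], [-0.866, 0.501, -0.0], [0.002, 0.002, -1.0]]
ft_force: [0.0, 0.5, -0.9]
grip_width: 0.0356
gripper_force: 30.6
```

Emit:
jog_arm([
  [0,0,-0.01],
  [0,0,-0.01],
  [0,0,0],
  [0,0,0],
  [0,0,0],
], hand=[0.025,0.025,0.025,0.025,0.025], yaw=[0,0,0,0,0])

```text
time_s: 22.9
position: [0.6245, 0.2564, 0.0919]
tool_rot: [[-0.5, -0.866, 0.001], [-0.866, 0.5, 0.0], [-0.001, -0.001, -1.0]]
ft_force: [-0.5, -0.2, -0.7]
grip_width: 0.0351
gripper_force: 30.6
```

```bash
python3 - <<'E'
from h import *
t=env.get_image('top');s=env.get_image('scene');print(env.observe()['position'])
np.save('pics/t5.npy',t);np.save('pics/s5.npy',s)
a=cv2.resize(t[165:215,202:252],(400,400),interpolation=cv2.INTER_CUBIC)
b=cv2.resize(s[187:237,335:385],(400,400),interpolation=cv2.INTER_CUBIC)
cv2.imwrite('pics/r5.png',cv2.convertScaleAbs(np.hstack([a,b]),alpha=1.25)[:,:,::-1])
E
```

```text
[0.62462369 0.25622217 0.09176906]
```

View pics/r5.png

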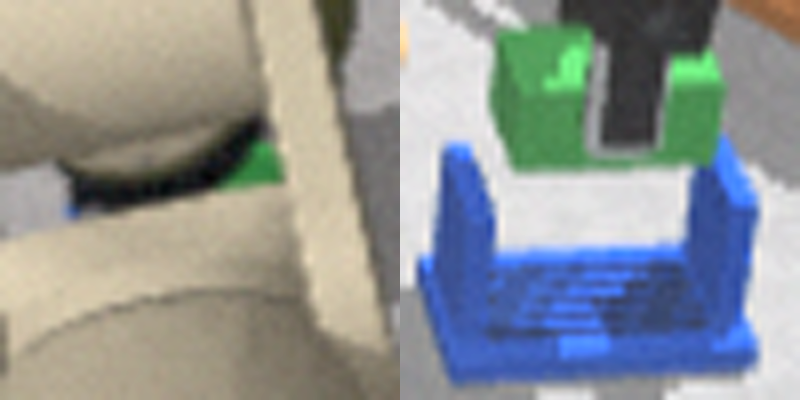

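The scene half shows the bar's near bottom corners at about (515,165) and (715,165). The plates below it are at (470,200) and (725,200). I'll compare the two in the same camera.

```bash
python3 - <<'E'
from h import *
S=lambda x,y,z:ray('scene',335+(x-400+.5)/8-.5,187+(y+.5)/8-.5,z)[:2]
Y=np.array([.5,.866]);X=np.array([.866,-.5])
for n,z,ps in(('bar bottom near edge',.0663,[(515,167),(715,165)]),('plates top corners',.055,[(443,146),(465,146),(484,218),(497,212),(716,140),(730,140),(740,208),(756,203)]),('slab top near corners/back-left',.01,[(455,357),(757,341),(420,256)])):
    w=[S(*p,z) for p in ps]; print(n,[(round(1e3*(q-[.6245,.256])@X,1),round(1e3*(q-[.6245,.256])@Y,1)) for q in w])
E
```

```text
bar bottom near edge [(np.float64(14.7), np.float64(-28.8)), (np.float64(18.0), np.float64(28.7))]
plates top corners [(np.float64(-15.6), np.float64(-43.3)), (np.float64(-15.1), np.float64(-36.8)), (np.float64(23.4), np.float64(-38.7)), (np.float64(20.6), np.float64(-34.3)), (np.float64(-12.7), np.float64(38.1)), (np.float64(-12.4), np.float64(42.3)), (np.float64(23.8), np.float64(35.8)), (np.float64(21.6), np.float64(41.1))]
slab top near corners/back-left [(np.float64(28.5), np.float64(-44.8)), (np.float64(27.4), np.float64(45.3)), (np.float64(-24.1), np.float64(-45.6))]
```

The bar is aligned with the rack to within about 1 mm along its length. I'll lower it.

Emit:
jog_arm([
  [0.001,0,-0.01],
  [0,0,-0.01],
  [0,0,-0.01],
  [0,0,-0.008],
  [0,0,0],
], hand=[0.025,0.025,0.025,0.025,0.025], yaw=[0,0,0,0,0])

```text
time_s: 23.62
position: [0.6253, 0.2561, 0.0524]
tool_rot: [[-0.5, -0.866, -0.001], [-0.866, 0.5, -0.0], [0.001, 0.001, -1.0]]
ft_force: [-0.0, 0.4, -0.3]
grip_width: 0.0352
gripper_force: 30.6
```

Emit:
jog_arm([
  [0,0,-0.006],
  [0,0,-0.005],
  [0,0,-0.003],
  [0,0,0],
  [0,0,0],
], hand=[0.025,0.025,0.025,0.025,0.025], yaw=[0,0,0,0,0])

```text
time_s: 24.25
position: [0.6257, 0.2562, 0.0395]
tool_rot: [[-0.5, -0.866, 0.0], [-0.866, 0.5, 0.0], [-0.0, -0.0, -1.0]]
ft_force: [-0.7, -0.0, -0.8]
grip_width: 0.0355
gripper_force: 30.6
```

Emit:
jog_arm([
  [0,0,-0.001],
  [0,0,-0.001],
  [0,0,-0.001],
  [0,0,0],
  [0,0,0],
], hand=[0.025,0.025,0.025,0.025,0.025], yaw=[0,0,0,0,0])

```text
time_s: 24.88
position: [0.6256, 0.2562, 0.0364]
tool_rot: [[-0.5, -0.866, 0.0], [-0.866, 0.5, 0.0], [-0.0, -0.0, -1.0]]
ft_force: [0.2, 0.2, -0.6]
grip_width: 0.0353
gripper_force: 30.6
```

Emit:
jog_arm([
  [0,0,-0.0005],
  [0,0,-0.0005],
  [0,0,-0.0003],
  [0,0,0],
  [0,0,0],
], hand=[0.025,0.025,0.025,0.025,0.025], yaw=[0,0,0,0,0])

```text
time_s: 25.5
position: [0.6257, 0.2561, 0.0357]
tool_rot: [[-0.5, -0.866, 0.0], [-0.866, 0.5, 0.0], [-0.0, -0.0, -1.0]]
ft_force: [-2.3, -1.1, 5.1]
grip_width: 0.0353
gripper_force: 31.3
```

The bar has touched down on the rack floor, at the height I predicted. I'll release it and back off.

Emit:
jog_arm([
  [0,0,0],
  [0,0,0],
  [0,0,0],
  [0,0,0],
  [0,0,0],
], hand=[0.038,0.045,0.06,0.0854,0.0854], yaw=[0,0,0,0,0])

```text
time_s: 26.12
position: [0.6256, 0.2562, 0.035]
tool_rot: [[-0.5, -0.866, 0.0], [-0.866, 0.5, 0.0], [-0.0, 0.0, -1.0]]
ft_force: [-0.1, -0.3, -0.3]
grip_width: 0.0852
gripper_force: 0.0
```

Emit:
jog_arm([
  [0,0,0.02],
  [0,0,0.04],
  [0,0,0.05],
  [0,0,0.05],
  [-0.03,0,0.02],
], hand=[0.0854,0.0854,0.0854,0.0854,0.0854], yaw=[0,0,0,0,0])

```text
time_s: 26.75
position: [0.5969, 0.256, 0.2179]
tool_rot: [[-0.501, -0.865, 0.005], [-0.865, 0.501, 0.001], [-0.004, -0.004, -1.0]]
ft_force: [-0.6, 0.8, -0.4]
grip_width: 0.0853
gripper_force: 0.0
```

Emit:
jog_arm([
  [-0.05,0,0],
  [-0.05,0,0],
  [-0.04,0,0],
  [0,0,0],
  [0,0,0],
], hand=[0.0854,0.0854,0.0854,0.0854,0.0854], yaw=[0,0,0,0,0])

```text
time_s: 27.38
position: [0.4564, 0.2562, 0.2153]
tool_rot: [[-0.501, -0.866, 0.001], [-0.866, 0.501, 0.0], [-0.001, -0.001, -1.0]]
ft_force: [0.2, 0.1, 0.0]
grip_width: 0.0853
gripper_force: 0.0
```

```bash
python3 - <<'E'
from h import *
t=env.get_image('top');s=env.get_image('scene')
a=cv2.resize(t[165:245,200:280],(400,400),interpolation=cv2.INTER_CUBIC)
b=cv2.resize(s[160:260,300:400],(400,400),interpolation=cv2.INTER_CUBIC)
cv2.imwrite('pics/r6.png',np.hstack([a,b])[:,:,::-1])
for c,st,r in blobs(t,'green',(205,170,252,215))[:1]:
    p=ray('top',*r[0],.04)[:2]-[.6235,.2565]; print(p,'x',p@[.866,-.5],'y',p@[.5,.866],r)
for col in('rose','cream'):
    for c,st,r in blobs(t,col,(280,190,375,222))[:1]: print(col,ray('top',*c,.11).round(4))
E
```

```text
[-0.0015287   0.00017769] x -0.0014127016798357506 y -0.0006104724934773472 ((227.36154174804688, 188.4923095703125), (20.71379852294922, 13.147680282592773), 29.744882583618164)
rose [ 0.5631 -0.0119  0.11  ]
cream [ 0.556  -0.0888  0.11  ]
```

View pics/r6.png

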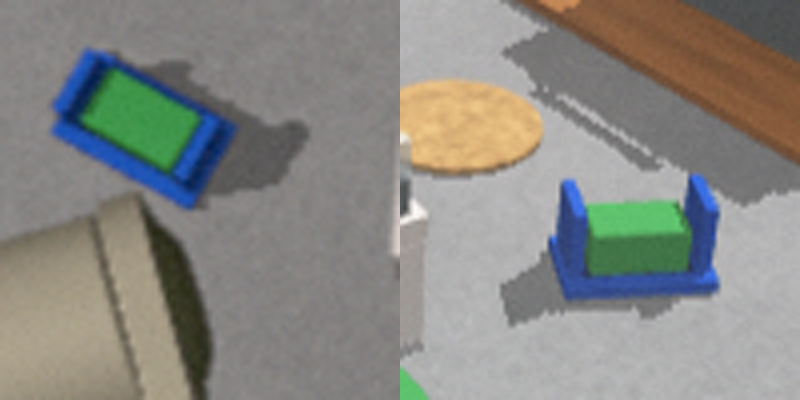

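Both views show the green bar lying flat in the rack at (140,120) and (638,238), centred between the end plates, and the gripper is clear.

```bash
python3 -c "
from rig import env
print(env.close_job())"
```

```text
the job is handed in; nothing more can be done
None
```

I raised the green bar with the knockout, set it down flat and centred in the blue rack, released it and handed the job in at about 27 s; no verdict was shown, but the last pictures show the rose and cream bars still in their pockets.

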